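# Post the finished spectacle case through the sprung flap

### The arm

A 7-joint arm with a two-finger parallel gripper is mounted at the origin on the work surface. World frame = base frame: x ahead of the robot, y to its left, z up, the work surface at z = 0. Lengths are in m, angles in rad, forces in N, time in s.
With the tool pointing down it reaches from about 0.35 to 0.9 m from the base axis. Payload 7.2 kg.
Tool frame: the origin (TCP) lies at the very end of the fingers, on their centre line; the grasp point (between the pads) lies 19 mm behind it; z points along the fingers, y is the direction in which the jaws open and shut (so a half turn about z gives the same grasp; the last joint's range is limited). The gripper opens to 88 mm and grips with 3 to 60 N. Pads are 20 mm wide; open, the fingers measure 115 mm over their backs; the gripper's body (75 mm by 178 mm) begins 61 mm behind the grasp point.
Start: joints at [-1.272, 0.411, -0.013, 1.596, 0.006, 1.134, -0.082], TCP at [0.224, 0.583, 0.198] pointing down, gripper open.
Joint ranges: [-2.95, 2.95], [-0.29, 1.99], [-1.47, 1.44], [0.14, 2.54], [-1.03, 4.17], [0.13, 1.85], [-2.86, 2.86]. Speed limits (rad/s): [2.39, 2.39, 3.01, 3.01, 3.14, 3.14, 3.14].

### API

Orientations are given as a rotation vector (axis times angle).
In Python, from station import ctrl, eyes, ticket gives the robot as it stands.
- The arm moves only by the tool jog_arm, never from a script. Its argument "steps" is a list that holds one entry, the list of rows, each a list of 5 numbers: the closure, from 0 (fully open) to 1 (shut), then the shift along the world's x, y, z in units of 0.4 m (1.0 is 0.4 m), then the turn about the world's z in units of pi/2 rad (1.0 is pi/2 rad). A call has exactly 5 rows; each row is the pose to reach, as a shift and turn from the pose measured when the call began; what a row does not reach only later rows make up. A row lasts 1/12 s, in which the tool goes at most 41.7 mm and 7.16 degrees, less where a joint would pass 70% of its speed; a pose out of reach is approached as far as the arm can. A call with a number of a shift or a turn outside -1 to 1 is refused whole. A call with a gripper value outside its range is refused whole. The fingers move at their own pace and stop on an object; "grip_force" is the grip in N (left out, the last holds). Time passes only in rows, so rows that repeat a pose let the fingers close, or fill a call up. It gives the time, the measured TCP pose, the force and the opening at its end, in the units of the state.
- ctrl.read_state(): the state, without advancing time (a new reading comes with each control period).
- eyes.grab_frame(name): name is "scene" or "top" or "wrist"; returns the picture (480x640x3 uint8, blue, green, red); there is no depth.
- eyes.calibration(name): a dict with "fov_y" (degrees; the focal length in pixels is half the picture's height over the tangent of half this angle, whatever the lens; pixels are square), "cx", "cy" (the principal point, pixels), "R" (3x3) and "t" (3): a world point X has camera coordinates R X + t. Camera axes: x right, y down, z forward; pixel columns grow to the right and rows downward; lengths in m; the calibration is good to about 2 mm. The wrist camera is an equidistant fisheye: a pixel r from the principal point sees the ray r / f radians off the axis. A picture is of the moment at which its call begins: read the wrist's pose just before it. calibration takes no time and is no camera call; for the wrist camera it gives the pose at the moment of the call.
- ticket.finish_job(): hands the job in, once; it reports no verdict.
The state is a dict: "time": time; "qpos": joint angles; "qd": joint speeds; "tau": joint torques, N m; "eef_pos": TCP position; "tool_rot": TCP orientation; "wrist_force": force on the tool from outside, world axes, zero at the start; "moment": the same for the moment, N m; "gripper_width": finger opening in m.
Only numpy, scipy, OpenCV 4.12 (cv2) and the standard library are available. Lean on these libraries where they do the work, as an engineer would, in place of code of your own. Each camera call takes 0.05 s, during which the arm holds its last target. There are 200 camera calls.

### The job

Lift the hard spectacle case out of its wooden cradle by the middle, set it down lengthwise on the sill of the collection box in front of the flap and let go. Then take it again at its outer end and push it in under the sprung flap until the whole case has dropped inside the box and the flap has swung shut behind it. Leave the other things on the bench where they are.

Things in the scene. Friction and masses are not known exactly. Their poses are not given: they have to be found in the camera images.
- case: Dark brown closed hard spectacle case, a rounded block 140 mm long (its x), 52 mm wide (its y), 34 mm high, about 140 g, smooth and rigid, the same both ways round (either end may go in first). Origin at the centre of its underside, z up. It starts lying in the cradle.
- cradle: Fixed wooden cradle round the case, 160 x 68 mm outside (x along its length), floor 6 mm thick, walls 38 mm high: end walls, and side walls only along the last 42 mm at each end. Over the middle 76 mm both sides are open, so the case can be gripped across its width there and nowhere else. Inside 148 x 60 mm. Origin at the centre of its underside.
- collection_box: Fixed grey metal box with a clear roof, 354 mm long (x from -195 to 159 mm), 90 mm wide, 108 mm high. Origin on the benchtop in the plane of the closed flap, mid width; +x is the direction in which things are pushed in, z up. In front of the flap is the sill; behind it the roofed bin, 80 mm wide inside, far wall at x = 154 mm.
- sill (a point): Centre of the sill's flat top, at x = -110 mm, z = 50 mm in the box's frame, same axes. The sill runs from x = -195 to -25 mm, 90 mm wide, no rails. At x = -25 mm it ends in a sharp drop to the bin's floor. The case drops in once its rear end is pushed past there; with its rear still on the sill it may stay leaning and hold the flap open.
- doorway (a point): Middle of the doorway at the sill's level, at x = 0, z = 50 mm in the box's frame, same axes. The doorway (x = -4 to 4 mm) is 80 mm wide and clear up to 100 mm above the bench; lintel and roof lie over it up to 108 mm, so upright fingers cannot go past x = -4 mm, but a gripper's body may pass over the roof. Before the doorway the side walls are 50 mm high.
- bin_floor (a point): Centre of the bin's floor, at x = 65 mm, y = 0, z = 4 mm in the box's frame, same axes. The floor runs level from under the sill's end (x = -25 mm) to the far wall.
- flap (a joint): Angle of the steel flap (74 mm wide, 47 mm high, 3 mm thick) hung from a level hinge 100 mm above the bench at the box's x = 0. 0 rad = shut, hanging straight down; grows as its lower edge swings inwards, to 1.45 rad at most; it cannot swing outwards. A spring and its weight shut it: about 0.3 N at its lower edge to start opening it, about 1.5 N wide open. The case passing under it holds it near 1.2 rad.
- clip_stand: Bystander: brushed steel stand with a round 80 mm base and a spring clip gripping a tortoiseshell spectacle frame, 150 mm high, 121 mm across the frame. Origin at the centre of its underside.
- cleaning_block: Bystander: black plastic lens cleaning block, 70 x 45 x 30 mm. Origin at the centre of its underside.
- parts_jar: Bystander: squat amber glass jar with a steel lid, 60 mm across, 55 mm high. Origin at the centre of its underside.
- screwdriver: Bystander: small screwdriver lying down, 140 mm long (x from -60 to 80 mm), blue metal handle 17 mm thick. Origin under its axis, on the bench.

How it is judged:
On the way, in this order (a step that is already met when the one before it is completed fails the run):
1. the case lies on the sill, lengthwise towards the flap, let go and still (x of case in the frame of collection_box between -0.17 and -0.06 m and y of case in the frame of collection_box between -0.03 and 0.03 m and z of case in the frame of collection_box between 0.046 and 0.054 m and angle between the x axis of case and the x axis of collection_box, either way round below 0.35 rad and contact force between case and the fingers below 0.1 N and linear speed of case below 0.02 m/s), for 0.2 s.
2. the case, driven from its outer end, is more than halfway off the sill with the flap held open by it (x of case in the frame of collection_box above -0.025 m and value of joint flap above 0.4 rad and horizontal distance between the grasp point and case above 0.03 m and x of the grasp point in the frame of collection_box below -0.004 m), for 0.05 s.
At the end, for the whole second after the job is handed in: The whole case lies flat (within 0.2 rad) and still on the inner floor of the collection box, its underside within 15 mm of the bench's level and its centre 30 to 100 mm behind the flap, and the flap is shut (within 0.06 rad) (x of case in the frame of collection_box between 0.03 and 0.1 m and y of case in the frame of collection_box between -0.03 and 0.03 m and z of case in the frame of collection_box below 0.015 m and angle between case's own z axis and vertical below 0.2 rad and value of joint flap below 0.06 rad and linear speed of case below 0.02 m/s); the robot touches nothing.
It fails at once if a bystander is pushed more than 25 mm from its place (distance of any of clip_stand, cleaning_block, parts_jar, screwdriver from where it was at the start of the episode above 0.025 m).
It also fails if it takes over 54 s, if anything falls off the work surface, if the arm or the gripper's body presses on something with over 40 N, if the wrist force passes 120 N, or if a joint passes its speed limit or range.

## Working session

There is one attempt and no reset: what is moved stays moved. The work goes in short steps, Python scripts to look and compute and a tool call to move; the robot and the scene stay as the last step left them, time stands still between calls to the robot, and variables do not carry over. Pictures are saved under pics/ and viewed, about 8 in all and at most 12, crops included, and the job is handed in when it is done.

Besides the shell and the picture viewer there is one more tool, called after "Call:" by a JSON object that holds its "op" and its "data". jog_arm: Moves the arm, as the interface text tells. Shifts and turns lie within -1 to 1; 1 stands for 0.4 m of shift or pi/2 rad of turn. Its arguments: {"type":"object","properties":{"steps":{"type":"array","items":{"type":"array","items":{"type":"array","items":{"type":"number","minimum":-1,"maximum":1}}}},"grip_force":{"type":"number"}},"required":["steps"]}

```bash
ls; mkdir -p pics; cat > h.py <<'E'
import numpy as np,cv2
from station import ctrl,eyes,ticket
def save(n,f):
    c=eyes.calibration(n); im=eyes.grab_frame(n); cv2.imwrite(f'pics/{f}.png',im); np.save(f'pics/{f}.npy',c,allow_pickle=True); return im,c
def ray(c,u,v,fish=False):
    f=240/np.tan(np.radians(c['fov_y'])/2); d=np.array([u-c['cx'],v-c['cy']],float)
    if fish:
        r=np.hypot(*d); th=r/f; k=np.array([*(d/max(r,1e-9)*np.sin(th)),np.cos(th)])
    else: k=np.array([d[0]/f,d[1]/f,1])
    R=np.array(c['R']); return -R.T@np.array(c['t']), R.T@k
def at(c,u,v,z,fish=False):
    o,d=ray(c,u,v,fish); return o+d*(z-o[2])/d[2]
E
python3 - <<'E'
from h import *
for n in('top','scene'):
    im,c=save(n,n+'0'); print(n,c)
s=ctrl.read_state(); print(s)
E
```

```text
pics
top {'fov_y': 46.742082313239244, 'cx': 320.10815296619734, 'cy': 238.0382066334595, 'R': array([[ 7.96947215e-04, -9.99988458e-01,  4.73809160e-03],
       [-9.91477880e-01, -1.40739133e-03, -1.30267543e-01],
       [ 1.30272708e-01, -4.59389666e-03, -9.91467558e-01]]), 't': array([-0.0163626 ,  0.58397507,  1.11217504])}
scene {'fov_y': 54.1641537625015, 'cx': 320.18683737470184, 'cy': 233.2186625526204, 'R': array([[-0.04118399,  0.99912866, -0.00676698],
       [ 0.51739535,  0.01553207, -0.85560552],
       [-0.8547549 , -0.03873845, -0.5175842 ]]), 't': array([ 0.02818407, -0.21804845,  1.64375627])}
{'time': 0.1, 'qpos': array([-1.27217751,  0.41185345, -0.01272569,  1.59695788,  0.00563099,
        1.13431064, -0.08221995]), 'qd': array([-0.001835  , -0.00209053, -0.00017737, -0.0028292 ,  0.00082562,
        0.0007188 , -0.00245791]), 'tau': array([ 1.74510329e-03, -5.89093029e+01,  6.43219873e-01, -2.91710740e+01,
       -5.38007228e-02,  1.44760811e-02,  6.45971204e-05]), 'eef_pos': array([0.22401698, 0.58293842, 0.19737325]), 'tool_rot': array([-5.72899751e-01, -3.08876525e+00,  2.33480226e-03]), 'wrist_force': array([ 0.69467635,  0.00761201, -0.11811993]), 'moment': array([ 0.00624136, -0.0452726 ,  0.01857037]), 'gripper_width': 0.08735580107233812}
```

View pics/top0.png

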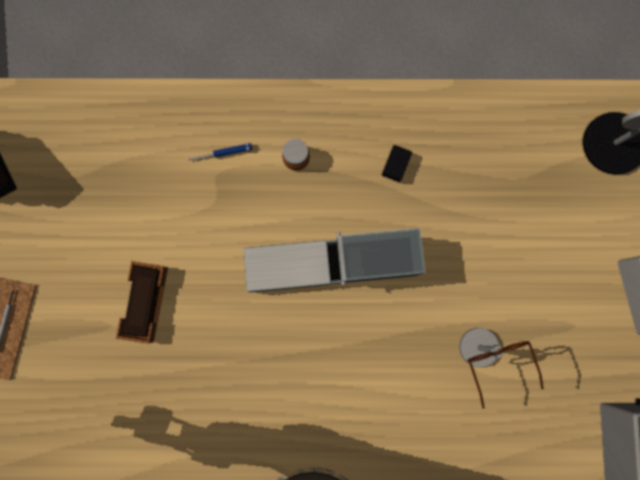

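View pics/scene0.png

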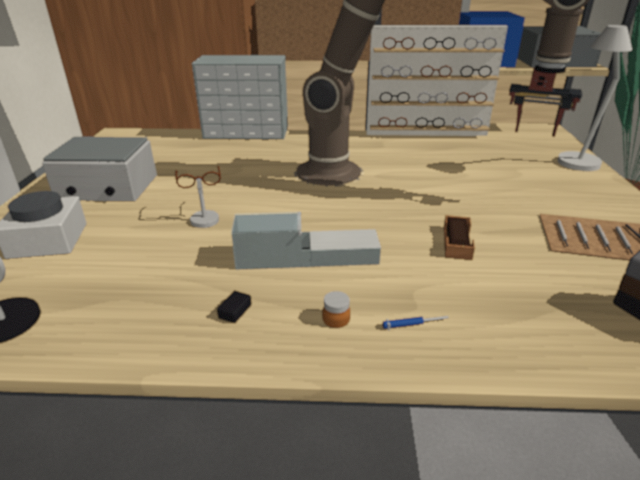

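The top view shows the cradle at about (143,302) with the case in it. The box has its sill on the left (246–328, ~267) and its roof on the right (342–424, ~255), so the box's +x points to image right (world -y). The bystanders are clear of both. Next I'll enlarge this view to read the corners.

```bash
python3 - <<'E'
from h import *
im=cv2.imread('pics/top0.png')
a=cv2.resize(im[250:355,105:180],None,fx=5.5,fy=5.5,interpolation=cv2.INTER_CUBIC)
b=cv2.resize(im[215:305,235:435],None,fx=4,fy=4,interpolation=cv2.INTER_CUBIC)
cv2.imwrite('pics/a.png',a);cv2.imwrite('pics/b.png',b); print(a.shape,b.shape)
E
```

```text
(578, 412, 3) (360, 800, 3)
```

View pics/a.png

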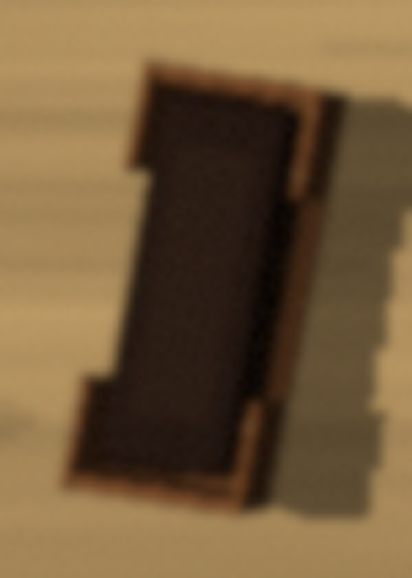

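View pics/b.png

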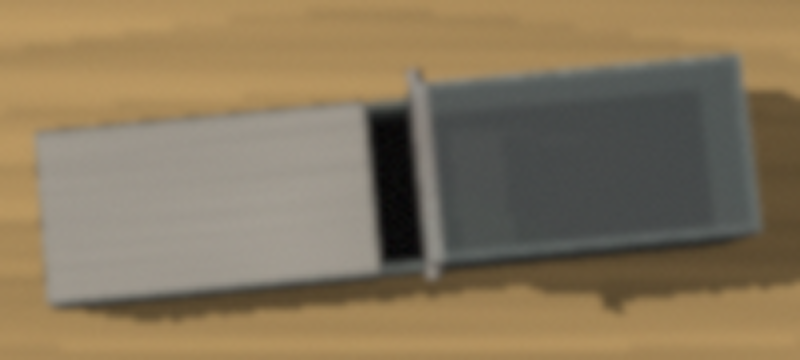

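```bash
python3 - <<'E'
from h import *
c=np.load('pics/top0.npy',allow_pickle=True).item()
A=np.array([at(c,105+u/5.5,250+v/5.5,.038)for u,v in[(148,60),(322,90),(62,488),(242,512)]])[:,:2]
print(A,A.mean(0)); L=(A[0]+A[1]-A[2]-A[3])/2; print('len',np.linalg.norm(L),'wid',np.linalg.norm(A[0]-A[1]),np.linalg.norm(A[2]-A[3]),'ang',np.degrees(np.arctan2(L[1],L[0])))
S=np.array([at(c,235+u/4,215+v/4,.05)for u,v in[(38,130),(48,304),(365,105),(380,275)]])[:,:2]
F=np.array([at(c,235+u/4,215+v/4,.108)for u,v in[(738,56),(760,232)]])[:,:2]
s0=S[:2].mean(0);s1=S[2:].mean(0);f=F.mean(0);d=f-s0
print(S,F,'sill len',np.linalg.norm(s1-s0),'wid',np.linalg.norm(S[0]-S[1]),'box len',np.linalg.norm(d))
d/=np.linalg.norm(d);d2=(s1-s0)/np.linalg.norm(s1-s0);print('ang',np.degrees(np.arctan2(d[1],d[0])),np.degrees(np.arctan2(d2[1],d2[0])),'O',s0+.195*d,s1+.025*d,f-.159*d)
s=ctrl.read_state()
from scipy.spatial.transform import Rotation as Ro
print(Ro.from_rotvec(s['tool_rot']).as_matrix())
for n,u,v in[('drv',220,152),('jar',295,155),('blk',397,163),('stand',480,348)]: print(n,at(c,u,v,.03))
E
```

```text
[[0.53601606 0.3714456 ]
 [0.52484977 0.30602263]
 [0.37828174 0.39590712]
 [0.36964144 0.32953174]] [0.45219725 0.35072677]
len 0.15829899779331255 wid 0.0663690561331029 0.06693538384189235 ang -8.714968078177472
[[ 0.56272054  0.13887828]
 [ 0.47415229  0.13218248]
 [ 0.57582905 -0.02824931]
 [ 0.48896242 -0.03579994]] [[ 0.59288281 -0.20925014]
 [ 0.5070405  -0.21794218]] sill len 0.16813548893800961 wid 0.08882099747773817 box len 0.3505469795238685
ang -84.84032909971837 -85.23757924242403 O [ 0.53597307 -0.05867947] [ 0.53464402 -0.05692332] [ 0.53566254 -0.05524044]
[[-9.33483742e-01  3.58619481e-01 -4.14125905e-04]
 [ 3.58619697e-01  9.33482648e-01 -1.43499066e-03]
 [-1.28036261e-04 -1.48805416e-03 -9.99998885e-01]]
drv [0.76942263 0.19741004 0.03      ]
jar [0.76319906 0.03781106 0.03      ]
blk [ 0.74617243 -0.1790622   0.03      ]
stand [ 0.35970876 -0.34150979  0.03      ]
```

Every length I measured checks out against the given sizes to within 4 mm (cradle 158×67, sill 168×89, box 351). Cradle centre is (0.452, 0.351) at -8.7°, the box origin is (0.535, -0.057) and its +x points at -85°. I'm moving above the cradle now.

Call:
{"op": "jog_arm", "data": {"steps": [[[0,0.07,-0.07,0,0.03],[0,0.14,-0.14,0,0.07],[0,0.21,-0.21,0,0.1],[0,0.28,-0.285,0,0.137],[0,0.3,-0.3,0,0.137]]]}}

```text
time: 0.52
eef_pos: [0.3496, 0.4568, 0.1972]
tool_rot: [0.245, 3.13, -0.007]
wrist_force: [1.2, -0.8, -0.5]
gripper_width: 0.0879
```

Call:
{"op": "jog_arm", "data": {"steps": [[[0,0.07,-0.07,0,0],[0,0.14,-0.14,-0.03,0],[0,0.21,-0.21,-0.06,0],[0,0.27,-0.28,-0.08,0],[0,0.27,-0.28,-0.09,0]]]}}

```text
time: 0.93
eef_pos: [0.4631, 0.3363, 0.1599]
tool_rot: [0.261, 3.126, -0.015]
wrist_force: [0.4, -0.6, 0.1]
gripper_width: 0.0878
```

```bash
python3 - <<'E'
from h import *
im,c=save('wrist','w0'); s=ctrl.read_state(); print(c['cx'],c['cy'],c['fov_y'],s['eef_pos'],s['tool_rot'])
f=240/np.tan(np.radians(c['fov_y'])/2); R=np.array(c['R'])
for x,y,z,n in[(.452,.351,.04,'case'),(s['eef_pos'][0],s['eef_pos'][1],.04,'undertcp')]:
    p=R@[x,y,z]+c['t']; r=np.hypot(*p[:2]); k=f*np.arctan2(r,p[2])/r; print(n,c['cx']+k*p[0],c['cy']+k*p[1])
E
```

```text
322.4906924360886 242.25086087104316 65.70646984690485 [0.46041514 0.33938027 0.1593825 ] [ 0.25768626  3.12887303 -0.0129325 ]
case 338.1607675160966 213.7272209014264
undertcp 326.12452023027674 225.63417825579847
```

View pics/w0.png

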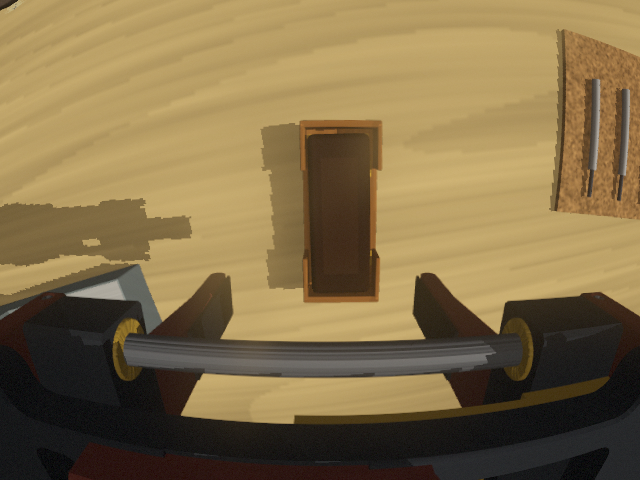

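The wrist view shows the case centred at about (339,214). I predicted (338,214), and it lies parallel to the fingers, so the position holds. Going down to grip.

Call:
{"op": "jog_arm", "data": {"steps": [[[0,-0.021,0.029,0,0.01],[0,-0.021,0.029,-0.05,0.01],[0,-0.021,0.029,-0.1,0.01],[0,-0.021,0.029,-0.15,0.01],[0,-0.021,0.029,-0.2,0.01]]]}}

```text
time: 1.4
eef_pos: [0.4499, 0.354, 0.0789]
tool_rot: [0.227, 3.132, -0.011]
wrist_force: [-0.6, 0.2, -0.4]
gripper_width: 0.0876
```

Call:
{"op": "jog_arm", "data": {"steps": [[[0,0.005,-0.007,-0.04,0],[0,0.005,-0.007,-0.08,0],[0,0.005,-0.007,-0.12,0],[0,0.005,-0.007,-0.165,0],[0,0.005,-0.007,-0.165,0]]]}}

```text
time: 1.82
eef_pos: [0.4481, 0.3526, 0.0101]
tool_rot: [-0.221, -3.131, 0.014]
wrist_force: [-0.8, -0.2, 0.5]
gripper_width: 0.0879
```

Call:
{"op": "jog_arm", "data": {"steps": [[[0.3,0,0,0,0],[1,0,0,0,0],[1,0,0,0,0],[1,0,0,0,0],[1,0,0,0,0]]], "grip_force": 20}}

```text
time: 2.23
eef_pos: [0.4485, 0.3531, 0.011]
tool_rot: [-0.221, -3.132, 0.013]
wrist_force: [-0.2, 0.0, 1.1]
gripper_width: 0.0577
```

Call:
{"op": "jog_arm", "data": {"steps": [[[1,0,0,0,0],[1,0,0,0,0],[1,0,0,0,0],[1,0,0,0,0],[1,0,0,0,0]]], "grip_force": 20}}

```text
time: 2.65
eef_pos: [0.4488, 0.3532, 0.0114]
tool_rot: [-0.221, -3.133, 0.012]
wrist_force: [-0.6, -1.4, 5.0]
gripper_width: 0.0517
```

Call:
{"op": "jog_arm", "data": {"steps": [[[1,0,0,0.05,0],[1,0,0,0.1,0],[1,0,0,0.16,0],[1,0,0,0.22,0],[1,0,0,0.25,0]]]}}

```text
time: 3.07
eef_pos: [0.4496, 0.3538, 0.1138]
tool_rot: [0.221, 3.133, -0.009]
wrist_force: [-0.4, 0.1, -1.3]
gripper_width: 0.0518
```

Gripped at 51.7 mm and lifted. Next I carry it to the sill and turn it about -77°.

Call:
{"op": "jog_arm", "data": {"steps": [[[1,0.01,-0.05,0.02,-0.06],[1,0.02,-0.1,0.03,-0.13],[1,0.04,-0.15,0.03,-0.2],[1,0.05,-0.2,0.03,-0.27],[1,0.063,-0.255,0.03,-0.34]]]}}

```text
time: 3.48
eef_pos: [0.4746, 0.2511, 0.1256]
tool_rot: [-1.047, -2.96, 0.009]
wrist_force: [-0.4, -0.2, -1.6]
gripper_width: 0.0516
```

Call:
{"op": "jog_arm", "data": {"steps": [[[1,0.01,-0.05,0,-0.07],[1,0.02,-0.1,0,-0.14],[1,0.04,-0.15,0,-0.21],[1,0.05,-0.2,0,-0.28],[1,0.063,-0.255,0,-0.35]]]}}

```text
time: 3.9
eef_pos: [0.4996, 0.1484, 0.1254]
tool_rot: [-1.817, -2.559, 0.009]
wrist_force: [0.8, -0.0, -0.9]
gripper_width: 0.0516
```

Call:
{"op": "jog_arm", "data": {"steps": [[[1,0.02,-0.07,0,-0.05],[1,0.04,-0.14,0,-0.1],[1,0.06,-0.21,0,-0.158],[1,0.066,-0.252,0,-0.158],[1,0.066,-0.252,0,-0.158]]]}}

```text
time: 4.32
eef_pos: [0.5263, 0.0428, 0.1253]
tool_rot: [-2.127, -2.308, 0.01]
wrist_force: [0.0, 0.7, -1.9]
gripper_width: 0.0516
```

Call:
{"op": "jog_arm", "data": {"steps": [[[1,0,0,0,0],[1,0,0,0,0],[1,0,0,0,0],[1,0,0,0,0],[1,0,0,0,0]]]}}

```text
time: 4.73
eef_pos: [0.5261, 0.0438, 0.1252]
tool_rot: [-2.125, -2.31, 0.01]
wrist_force: [-0.3, 0.4, -1.1]
gripper_width: 0.0515
```

```bash
python3 - <<'E'
from h import *
im,c=save('top','top1'); s=ctrl.read_state(); print(s['eef_pos'],s['tool_rot'],s['time'])
cv2.imwrite('pics/t1.png',cv2.resize(im[200:320,200:440],None,fx=3.3,fy=3.3,interpolation=cv2.INTER_CUBIC))
im,c=save('wrist','w1')
E
```

```text
[0.52612695 0.04368695 0.12523394] [-2.12529849 -2.30987945  0.00996113] 4.7833
```

View pics/w1.png

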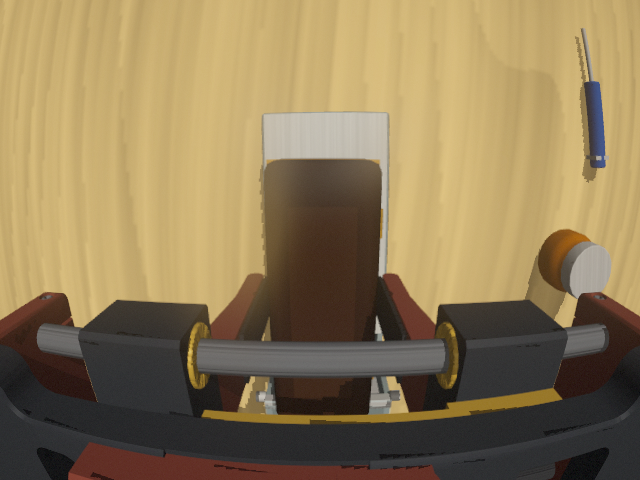

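The case is held straight over the sill. The sill's outer edge corners are at (263,114) and (388,112), and the case's outer end is at v≈160 between u≈265 and 382.

```bash
python3 - <<'E'
from h import *
c=np.load('pics/w1.npy',allow_pickle=True).item()
a=at(c,263,114,.05,True);b=at(c,388,112,.05,True)
print(a,b,np.linalg.norm(a-b),'topview outer mid (.5184,.1355)',(a+b)/2)
O=np.array([.535,-.057]);th=np.radians(-85);d=np.array([np.cos(th),np.sin(th)]);n=np.array([-d[1],d[0]])
def B(p): p=p[:2]-O; return p@d,p@n
print('sill mid in box',B((a+b)/2))
for z in(.12,.137,.154):
    p=at(c,323,160,z,True); print('case end',z,p,B(p))
print('tcp',B(np.array([.5261,.0437])))
E
```

```text
[0.47609424 0.13344257 0.05      ] [0.56312148 0.14218606 0.05      ] 0.08746535788860547 topview outer mid (.5184,.1355) [0.51960786 0.13781432 0.05      ]
sill mid in box (np.float64(-0.19541450229241306), np.float64(0.0016456140074248905))
case end 0.12 [0.52073714 0.10607286 0.12      ] (np.float64(-0.16369540443814495), np.float64(4.152216266683341e-06))
case end 0.137 [0.52075487 0.10663614 0.137     ] (np.float64(-0.16425499720527456), np.float64(7.090920274106747e-05))
case end 0.154 [0.5207726  0.10719942 0.154     ] (np.float64(-0.16481458997240414), np.float64(0.0001376661892154516))
tcp (np.float64(-0.10109249220829294), np.float64(-8.954951832737838e-05))
```

Call:
{"op": "jog_arm", "data": {"steps": [[[1,0,0.03,-0.03,0],[1,0,0.03,-0.07,0],[1,0,0.03,-0.11,0],[1,0,0.03,-0.14,0],[1,0,0.03,-0.16,0]]]}}

```text
time: 5.25
eef_pos: [0.5255, 0.0558, 0.06]
tool_rot: [-2.124, -2.31, 0.012]
wrist_force: [-0.1, -0.5, -1.2]
gripper_width: 0.0521
```

Call:
{"op": "jog_arm", "data": {"steps": [[[1,0,0,-0.005,0],[1,0,0,-0.009,0],[1,0,0,-0.011,0],[1,0,0,-0.011,0],[1,0,0,-0.011,0]]]}}

```text
time: 5.67
eef_pos: [0.526, 0.0559, 0.0562]
tool_rot: [-2.125, -2.31, 0.01]
wrist_force: [-0.8, 0.6, -1.2]
gripper_width: 0.0517
```

Less than 1 mm above the sill, so I'm releasing now.

Call:
{"op": "jog_arm", "data": {"steps": [[[0.38,0,0,-0.001,0],[0.3,0,0,0,0],[0,0,0,0,0],[0,0,0,0,0],[0,0,0,0,0]]]}}

```text
time: 6.08
eef_pos: [0.5261, 0.0559, 0.0564]
tool_rot: [-2.125, -2.31, 0.01]
wrist_force: [0.4, 0.7, -1.2]
gripper_width: 0.0774
```

Call:
{"op": "jog_arm", "data": {"steps": [[[0,0,0,0,0],[0,0,0,0,0],[0,0,0,0,0],[0,0,0,0,0],[0,0,0,0,0]]]}}

```text
time: 6.5
eef_pos: [0.5261, 0.0559, 0.0564]
tool_rot: [-2.125, -2.31, 0.01]
wrist_force: [0.2, 0.1, -0.0]
gripper_width: 0.0878
```

Call:
{"op": "jog_arm", "data": {"steps": [[[0,0,0,0.05,0],[0,0,0,0.1,0],[0,0,0.05,0.15,0],[0,0,0.1,0.15,0],[0,0,0.14,0.15,0]]]}}

```text
time: 6.92
eef_pos: [0.527, 0.1134, 0.1178]
tool_rot: [-2.126, -2.311, 0.005]
wrist_force: [0.0, 0.7, -0.2]
gripper_width: 0.0879
```

```bash
python3 - <<'E'
from h import *
im,c=save('wrist','w2'); s=ctrl.read_state(); print(s['eef_pos'],s['tool_rot'],s['gripper_width'])
E
```

```text
[0.52631991 0.11703056 0.11697563] [-2.11981574 -2.3137085   0.00566832] 0.08785013951238613
```

View pics/w2.png

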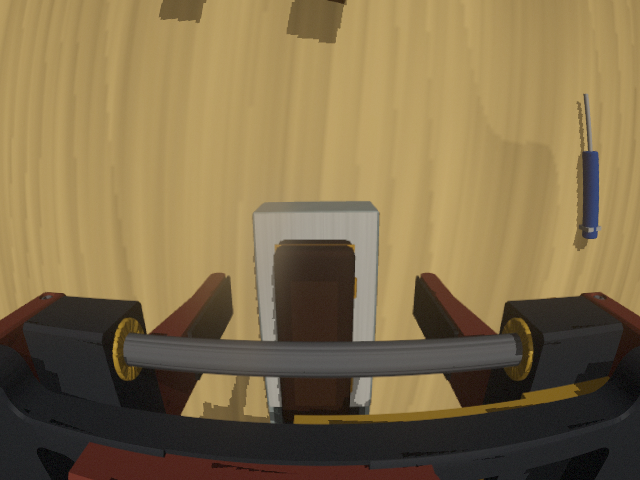

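The case is released and straight on the sill. Its outer end is at (314,241) and the sill's edge corners are at (256,211) and (378,210).

```bash
cat >> h.py <<'E'
O=np.array([.535,-.057]);th=np.radians(-85);d=np.array([np.cos(th),np.sin(th)]);n=np.array([-d[1],d[0]])
def B(p): p=np.array(p)[:2]-O; return p@d,p@n
def W(x,y=0): return O+x*d+y*n
E
python3 - <<'E'
from h import *
c=np.load('pics/w2.npy',allow_pickle=True).item()
for u,v,z in[(256,211,.05),(378,210,.05),(275,243,.084),(354,243,.084),(314,240,.067),(314,241,.084),(281,350,.084),(352,350,.084)]: print(u,v,B(at(c,u,v,z,True)))
s=ctrl.read_state();print('tcp',s['eef_pos'],B(s['eef_pos']))
for x in(-.165,-.16,-.015):print(x,W(x))
E
```

```text
256 211 (np.float64(-0.19621369898981814), np.float64(-0.04030271148709775))
378 210 (np.float64(-0.19649283547217042), np.float64(0.04507849967719876))
275 243 (np.float64(-0.18181764701640554), np.float64(-0.02293037265263841))
354 243 (np.float64(-0.18162664691173416), np.float64(0.025697720194900072))
314 240 (np.float64(-0.17934009950741853), np.float64(0.0006965188144386011))
314 241 (np.float64(-0.18299005857155867), np.float64(0.0011525742083690717))
281 350 (np.float64(-0.10590445086046338), np.float64(-0.02248405885549622))
352 350 (np.float64(-0.10593077568089165), np.float64(0.026192755104329408))
tcp [0.52631991 0.11703056 0.11697563] (np.float64(-0.17412484244817714), np.float64(0.006520699408319452))
-0.165 [0.5206193  0.10737213]
-0.16 [0.52105508 0.10239115]
-0.015 [ 0.53369266 -0.04205708]
```

Call:
{"op": "jog_arm", "data": {"steps": [[[0,-0.012,-0.007,0,0],[0,-0.012,-0.007,-0.04,0],[0,-0.012,-0.007,-0.08,0],[0,-0.012,-0.007,-0.12,0],[0,-0.012,-0.007,-0.145,0]]]}}

```text
time: 7.38
eef_pos: [0.5204, 0.1128, 0.0575]
tool_rot: [-2.121, -2.312, 0.009]
wrist_force: [0.6, 0.5, -1.0]
gripper_width: 0.0878
```

Call:
{"op": "jog_arm", "data": {"steps": [[[0.1,0,0,0,0],[0.3,0,0,0,0],[1,0,0,0,0],[1,0,0,0,0],[1,0,0,0,0]]], "grip_force": 20}}

```text
time: 7.8
eef_pos: [0.5209, 0.1129, 0.0583]
tool_rot: [-2.121, -2.313, 0.007]
wrist_force: [-0.1, -0.1, -0.1]
gripper_width: 0.0579
```

Call:
{"op": "jog_arm", "data": {"steps": [[[1,0,0,0,0],[1,0,0,0,0],[1,0,0,0,0],[1,0,0,0,0],[1,0,0,0,0]]]}}

```text
time: 8.22
eef_pos: [0.5212, 0.1131, 0.0587]
tool_rot: [-2.121, -2.313, 0.006]
wrist_force: [-0.5, -0.1, 4.4]
gripper_width: 0.0508
```

Call:
{"op": "jog_arm", "data": {"steps": [[[1,0.003,-0.035,0,0],[1,0.006,-0.07,0,0],[1,0.009,-0.105,0,0],[1,0.012,-0.14,0,0],[1,0.015,-0.175,0,0]]]}}

```text
time: 8.63
eef_pos: [0.5273, 0.044, 0.0588]
tool_rot: [-2.119, -2.314, 0.004]
wrist_force: [-0.7, 4.8, 1.2]
gripper_width: 0.0507
```

Call:
{"op": "jog_arm", "data": {"steps": [[[1,0.003,-0.035,0,0],[1,0.006,-0.07,0,0],[1,0.009,-0.105,0,0],[1,0.012,-0.14,0,0],[1,0.015,-0.175,0,0]]]}}

```text
time: 9.05
eef_pos: [0.5349, -0.0242, 0.0601]
tool_rot: [-2.117, -2.315, -0.003]
wrist_force: [-0.1, 2.3, 9.4]
gripper_width: 0.0512
```

```bash
python3 - <<'E'
from h import *
im,c=save('scene','s3'); s=ctrl.read_state();print('tcp',s['eef_pos'],B(s['eef_pos']),s['wrist_force'],s['moment'])
cv2.imwrite('pics/s3c.png',cv2.resize(im[150:300,200:440],None,fx=3.3,fy=3.3,interpolation=cv2.INTER_CUBIC))
E
```

```text
tcp [ 0.53517252 -0.02854562  0.06013017] (np.float64(-0.028331071505561488), np.float64(0.0026518245933203144)) [ 1.86349368 -1.8325506   4.92746263] [ 0.23432501 -0.40932273  0.03081191]
```

View pics/s3c.png

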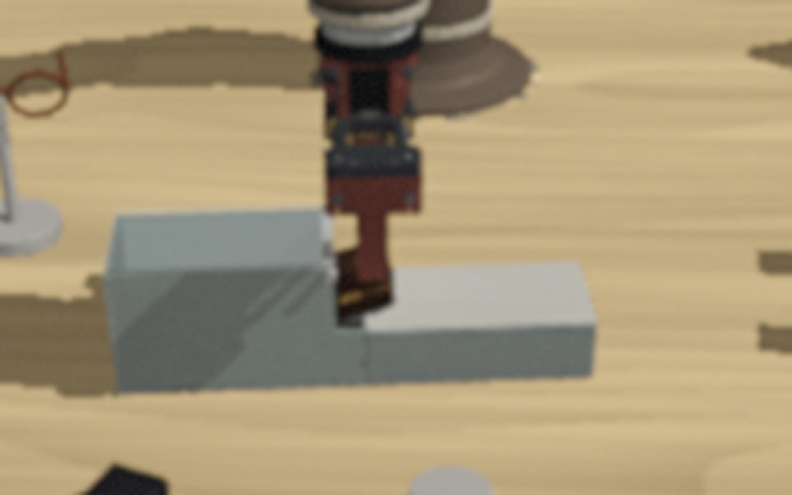

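The case is through the doorway, nose drooping, still gripped at its rear. I'll advance about 11 mm, release it, then finish the push with closed fingers.

Call:
{"op": "jog_arm", "data": {"steps": [[[1,0,-0.01,0,0],[1,0.001,-0.02,0,0],[1,0.002,-0.028,0,0],[1,0.002,-0.028,0,0],[1,0.002,-0.028,0,0]]]}}

```text
time: 9.52
eef_pos: [0.5355, -0.0399, 0.0597]
tool_rot: [-2.122, -2.313, 0.001]
wrist_force: [-0.4, -0.7, -2.2]
gripper_width: 0.0516
```

Call:
{"op": "jog_arm", "data": {"steps": [[[0.3,0,0,0,0],[0,0,0,0,0],[0,0,0,0,0],[0,0,0,0,0],[0,0,0,0,0]]]}}

```text
time: 9.93
eef_pos: [0.5356, -0.0398, 0.0598]
tool_rot: [-2.122, -2.314, 0.001]
wrist_force: [0.4, -0.0, -0.2]
gripper_width: 0.0814
```

Call:
{"op": "jog_arm", "data": {"steps": [[[0,0,0,0,0],[0,0,0,0,0],[0,-0.006,0.06,0,0],[0,-0.012,0.12,0,0],[0,-0.012,0.12,0,0]]]}}

```text
time: 10.35
eef_pos: [0.5304, 0.0131, 0.0595]
tool_rot: [-2.115, -2.317, -0.001]
wrist_force: [0.7, 1.4, 0.5]
gripper_width: 0.088
```

```bash
python3 - <<'E'
from h import *
im,c=save('scene','s4'); im2,_=save('top','t4'); s=ctrl.read_state();print('tcp',s['eef_pos'],B(s['eef_pos']),s['wrist_force'])
a=cv2.resize(im[170:290,220:400],None,fx=3.3,fy=3.3,interpolation=cv2.INTER_CUBIC)
b=cv2.resize(im2[220:300,250:430],None,fx=3.3,fy=3.3,interpolation=cv2.INTER_CUBIC)
cv2.imwrite('pics/s4c.png',np.vstack([a,b])[:600])
E
```

```text
tcp [0.53078996 0.00908595 0.05980208] (np.float64(-0.06620139874041998), np.float64(0.0015657479585688488)) [-0.35627273 -0.17020362  0.78847719]
```

View pics/s4c.png

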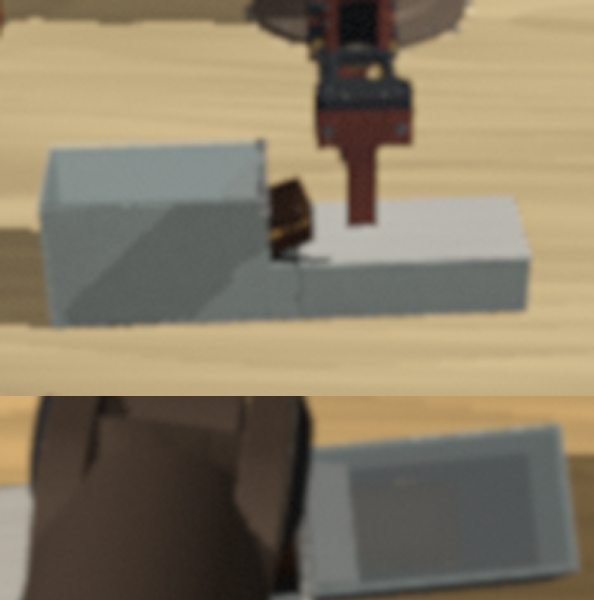

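As expected, the case is leaning with its rear on the sill edge. I'm closing the fingers to push its end face.

Call:
{"op": "jog_arm", "data": {"steps": [[[1,0,0,-0.008,0],[1,0,0,-0.008,0],[1,0,0,-0.008,0],[1,0,0,-0.008,0],[1,0,0,-0.008,0]]]}}

```text
time: 10.87
eef_pos: [0.5308, 0.0085, 0.0566]
tool_rot: [-2.121, -2.315, 0.001]
wrist_force: [0.5, -0.1, -0.7]
gripper_width: 0.0579
```

Call:
{"op": "jog_arm", "data": {"steps": [[[1,0,0,0,0],[1,0,0,0,0],[1,0,0,0,0],[1,0,0,0,0],[1,0,0,0,0]]]}}

```text
time: 11.28
eef_pos: [0.5308, 0.0085, 0.0566]
tool_rot: [-2.121, -2.315, 0.001]
wrist_force: [-0.5, 0.2, 0.7]
gripper_width: 0.0248
```

Call:
{"op": "jog_arm", "data": {"steps": [[[1,0,0,0,0],[1,0,0,0,0],[1,0,0,0,0],[1,0,0,0,0],[1,0,0,0,0]]]}}

```text
time: 11.7
eef_pos: [0.5308, 0.0085, 0.0566]
tool_rot: [-2.121, -2.315, 0.001]
wrist_force: [-0.1, 0.4, 0.0]
gripper_width: 0.0005
```

Call:
{"op": "jog_arm", "data": {"steps": [[[1,0.002,-0.03,0,0],[1,0.005,-0.06,0,0],[1,0.007,-0.085,0,0],[1,0.009,-0.105,0,0],[1,0.01,-0.115,0,0]]]}}

```text
time: 12.12
eef_pos: [0.5348, -0.0398, 0.0567]
tool_rot: [-2.124, -2.313, 0.002]
wrist_force: [0.9, 0.2, -0.0]
gripper_width: 0.0001
```

Call:
{"op": "jog_arm", "data": {"steps": [[[1,0,0,0,0],[1,0,0,0,0],[1,0,0,0,0],[1,-0.004,0.05,0,0],[1,-0.008,0.1,0,0]]]}}

```text
time: 12.53
eef_pos: [0.5316, -0.0002, 0.0567]
tool_rot: [-2.127, -2.311, 0.002]
wrist_force: [0.6, 1.2, -0.3]
gripper_width: 0.0003
```

Call:
{"op": "jog_arm", "data": {"steps": [[[1,-0.01,0.1,0.1,0],[1,-0.015,0.2,0.2,0],[1,-0.02,0.3,0.3,0],[1,-0.03,0.4,0.3,0],[1,-0.03,0.5,0.3,0]]]}}

```text
time: 12.95
eef_pos: [0.5217, 0.1685, 0.1733]
tool_rot: [2.128, 2.31, 0.004]
wrist_force: [0.4, -0.2, -0.5]
gripper_width: 0.0005
```

```bash
python3 - <<'E'
from h import *
im,c=save('scene','s5'); im2,_=save('top','t5'); s=ctrl.read_state();print('tcp',s['eef_pos'],s['time'],s['wrist_force'])
a=cv2.resize(im[190:280,220:400],None,fx=3.3,fy=3.3,interpolation=cv2.INTER_CUBIC)
b=cv2.resize(im2[215:305,250:430],None,fx=3.3,fy=3.3,interpolation=cv2.INTER_CUBIC)
cv2.imwrite('pics/s5c.png',np.vstack([a,b]))
E
```

```text
tcp [0.52044285 0.17605201 0.17177375] 13.05 [-0.45799666 -0.336723    0.53468092]
```

View pics/s5c.png

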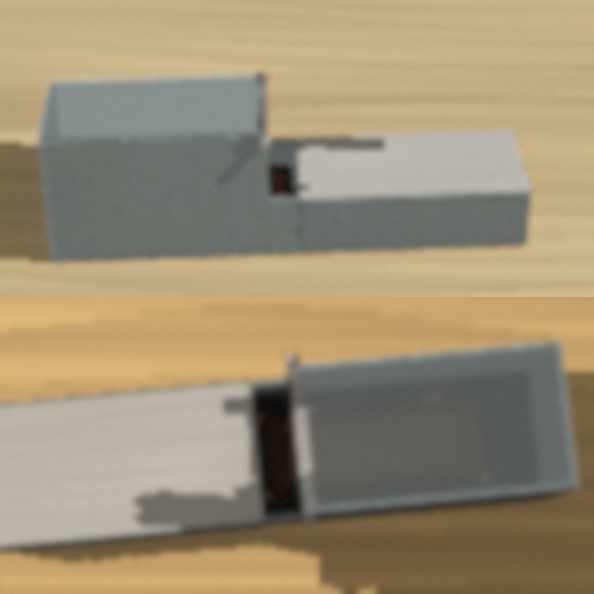

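```bash
python3 - <<'E'
from h import *
c=eyes.calibration('top')
for u,v,z in[(487,430,.038),(487,430,.021),(262,455,.038),(262,455,.06)]: print(B(at(c,250+u/3.3,215+(v-297)/3.3,z)))
im=cv2.imread('pics/t5.png')[230:290,315:410]
im=cv2.convertScaleAbs(cv2.resize(im,None,fx=8,fy=8,interpolation=cv2.INTER_CUBIC),alpha=2.2)
cv2.imwrite('pics/z.png',im)
E
```

```text
(np.float64(0.1194087407747892), np.float64(0.002900563942923382))
(np.float64(0.12201039819456454), np.float64(0.004380754549120575))
(np.float64(-0.022252332298537483), np.float64(-0.0006205497398715411))
(np.float64(-0.022887376220053362), np.float64(-0.0024681890021278855))
```

View pics/z.png

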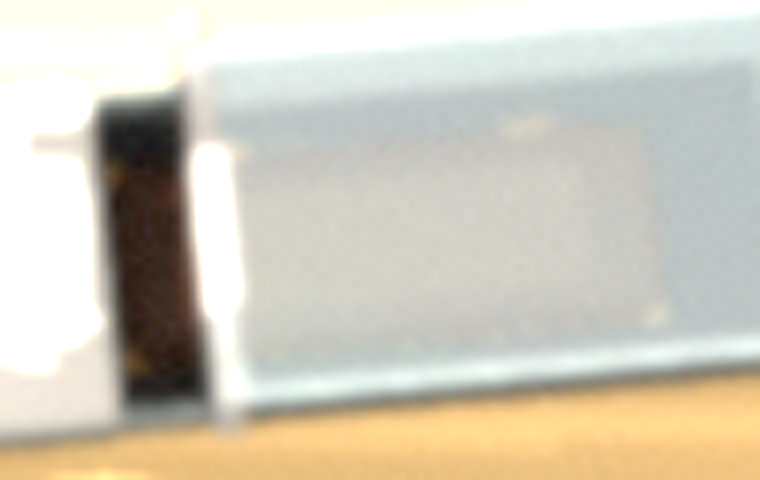

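Measured flat at z = 38 mm, the case is 142 mm long with its centre at x ≈ 0.049, so it's lying flat and whole in the bin. For the last check I'll look at the flap from above with the wrist camera.

Call:
{"op": "jog_arm", "data": {"steps": [[[1,0,0,0.08,0],[1,0,-0.05,0.16,0],[1,0.01,-0.13,0.24,0],[1,0.02,-0.21,0.3,0],[1,0.03,-0.29,0.3,0]]]}}

```text
time: 13.47
eef_pos: [0.5344, 0.0595, 0.2965]
tool_rot: [2.112, 2.324, 0.016]
wrist_force: [1.1, 0.2, -0.5]
gripper_width: 0.0006
```

Call:
{"op": "jog_arm", "data": {"steps": [[[1,0,-0.09,0,0],[1,0,-0.18,0,0],[1,0,-0.27,0,0],[1,0,-0.36,0,0],[1,0,-0.4,0,0]]]}}

```text
time: 13.88
eef_pos: [0.5333, -0.1059, 0.2967]
tool_rot: [2.116, 2.318, 0.014]
wrist_force: [-0.8, -0.6, -0.3]
gripper_width: 0.0004
```

Call:
{"op": "jog_arm", "data": {"steps": [[[1,0,0,0,0],[1,0,0,0,0],[1,0,0,0,0],[1,0,0,0,0],[1,0,0,0,0]]]}}

```text
time: 14.3
eef_pos: [0.5335, -0.104, 0.2965]
tool_rot: [2.113, 2.322, 0.014]
wrist_force: [0.3, 0.4, -0.0]
gripper_width: 0.0005
```

```bash
python3 - <<'E'
from h import *
im,c=save('wrist','w6'); s=ctrl.read_state(); print(s['eef_pos'],s['wrist_force'],s['time'])
f=240/np.tan(np.radians(c['fov_y'])/2); R=np.array(c['R'])
def pr(x,y,z):
    p=R@[*W(x,y),z]+c['t']; r=np.hypot(*p[:2]); k=f*np.arctan2(r,p[2])/r; return round(c['cx']+k*p[0]),round(c['cy']+k*p[1])
u,v=pr(.05,0,.05); print(u,v)
x0=min(max(u-130,0),380);y0=min(max(v-130,0),260)
print('crop',x0,y0)
for q in[('hinge',0,0,.1),('flapfoot shut',0,0,.053),('foot open .34',.016,0,.056),('case rear',-.021,0,.038),('case front',.119,0,.038)]: print(q[0],[3*(a-b)*.9 for a,b in zip(pr(*q[1:]),(x0,y0))])
cv2.imwrite('pics/w6c.png',cv2.convertScaleAbs(cv2.resize(im[y0:y0+220,x0:x0+260],None,fx=2.7,fy=2.7,interpolation=cv2.INTER_CUBIC),alpha=1.5))
E
```

```text
[ 0.53352742 -0.10423376  0.29650924] [-0.31648982  0.12497123 -0.38795197] 14.35
326 211
crop 196 81
hinge [353.7, 243.0]
flapfoot shut [351.0, 234.9]
foot open .34 [351.0, 272.7]
case rear [351.0, 186.3]
case front [348.3, 494.1]
```

View pics/w6c.png

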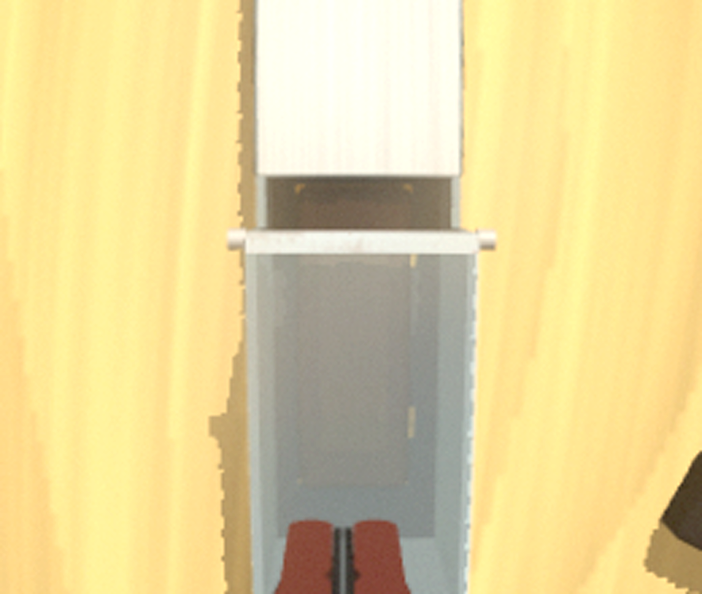

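The case lies flat, with its rear at about row 183 and its front at about row 486, both close to the prediction. No flap plate shows inside the bin behind the lintel, so the flap is shut. The robot is clear, so I'm handing in.

```bash
python3 -c "
from h import *
print(ticket.finish_job())"
```

```text
the job is handed in; nothing more can be done
None
```

I handed the job in at about 14.4 s of the 54 s allowed. By my last checks the case is flat inside the box with the flap shut, but `finish_job` gave no verdict.

- **Setting down:** I lifted the case by its middle, set it on the sill with its centre at about x = -0.11 m in the box's frame, and let go.
- **Pushing in:** I gripped it again at its outer end and pushed it under the flap. After release its rear stayed leaning on the sill edge, as the task warned it might. A second push on its end face with closed fingers dropped it in.
- **Case position:** the top and wrist views show it spanning about x = -0.02 to 0.12 m, centre about 0.048 m, against the 0.03–0.10 m required. Its apparent length matches lying flat on the floor.
- **Flap:** I judged it shut because no flap plate shows behind the lintel through the clear roof. The angle itself was not measured.
- **Robot and bystanders:** the arm was clear of everything, with no significant wrist force. I did not re-measure the bystanders, but the arm kept well away from them.

No check failed. My estimates of the box's position disagreed by only 1–2 mm.

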